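# Turn the binder's divider over the rings

### The arm

A 6-joint arm with a two-finger parallel gripper is mounted at the origin on the work surface. World frame = base frame: x ahead of the robot, y to its left, z up, the work surface at z = 0. Lengths are in mm, angles in rad, forces in N, time in s.
With the tool pointing down it reaches from about 350 to 875 mm from the base axis. Payload 4.2 kg.
Tool frame: the origin (TCP) lies on the centre line of the jaws, within the pads' length; the fingertips stand 19 mm ahead of it and the grasp point (between the pads) is the TCP; z points along the fingers, x is the direction in which the jaws open and shut, and the axes are right-handed (so a half turn about z gives the same grasp; the last joint's range is limited). The gripper opens to 85 mm and grips with 20 to 120 N. Pads are 22 mm wide; open, the fingers measure 114 mm over their backs; the gripper's body (76 mm by 85 mm) begins 54 mm behind the grasp point. The pads swing forward as they close: fully open they stand 13 mm farther back than shut.
Start: joints at [1.472, 0.385, 0.008, 0, -1.194, -0.259], TCP at [218.851, 585.409, 250.312] pointing down, gripper open.
Joint ranges: [-3.14, 3.14], [-1.21, 2.06], [-1.07, 1.41], [-3.16, 2.05], [-2.99, -0.16], [-3.1, 3.1]. Speed limits (rad/s): [2.79, 2.79, 3.14, 3.14, 3.14, 3.14].

### API

Orientations are given as a unit quaternion [x, y, z, w].
In Python, from workcell import bot gives the robot as it stands.
- The arm moves only by the shell command python3 -m creep 'ROWS' [OPENING] [FORCE]. ROWS is JSON, a list that holds one entry, the list of rows, each a list of 6 numbers: the shift along the tool's x, y, z in units of 40 mm (1.0 is 40 mm), then the turn, a rotation vector about the tool's x, y, z in units of 6 degrees (1.0 is 6 degrees). In form: [[[x, y, z, rx, ry, rz], ...]]. A call has 1 to 20 rows; each row shifts and turns the pose as measured when the row begins, along the tool's axes as they then stand; what a row does not reach is not made up. A row lasts 1/8 s, in which the tool goes at most 62.5 mm and 10.7 degrees, less where a joint would pass 70% of its speed; a pose out of reach is approached as far as the arm can. A call is refused whole if a number of a shift passes 1 or a number of a turn 1, either way. A call with a gripper value outside its range is refused whole. OPENING is the opening, from -1 (shut) to 1 (fully open), set as the call begins (- or left out, the last holds). The fingers move at their own pace and stop on an object; FORCE is the grip in N (left out, the last holds). Time passes only in rows, so rows that do not move let the fingers close. It gives the time, the measured TCP pose, the force and the opening at its end, in the units of the state.
- bot.sense(): the state, without advancing time (a new reading comes with each control period).
- bot.read_camera(name): name is "scene" or "top"; returns the picture (400x640x3 uint8, red, green, blue); there is no depth.
- bot.calibration(name): a dict with "K" (3x3 intrinsics, pixels), "k1" (the pictures are not rectified: a ray, as slopes to the right and down, at radius r is drawn at 1 + k1 r^2 times it, then the intrinsics apply), "camera_from_world" (4x4, takes a point from world to camera coordinates). Camera axes: x right, y down, z forward; pixel columns grow to the right and rows downward; lengths in mm; the calibration is good to about 2 mm. A picture is of the moment at which its call begins. calibration takes no time and is no camera call.
- bot.sign_off(): hands the job in, once; it reports no verdict.
The state is a dict: "time": time; "qpos": joint angles; "joint_velocities": joint speeds; "tau": joint torques, N m; "tcp_pos": TCP position; "eef_rot": TCP orientation; "wrist_force": force on the tool from outside, world axes, zero at the start; "wrist_torque": the same for the moment, N m; "gripper_width": finger opening in mm.
Only numpy, scipy, OpenCV 4.12 (cv2) and the standard library are available. Lean on these libraries where they do the work, as an engineer would, in place of code of your own. Each camera call takes 0.05 s, during which the arm holds its last target.

### The job

The record binder lies open on the clinic table, seen from the robot's side. Turn its red divider from the right-hand side over the rings so that it lies fully flat on the left-hand side, pushing it with the fingers alone: guide it all the way over instead of flinging it, without pinching it or pressing hard. Leave the yellow divider beneath it lying flat on the right, and do not move anything else on the table.

Things in the scene. Friction and masses are not known exactly. Their poses are not given: they have to be found in the camera images.
- binder: A5 ring binder lying open, fixed, black covers, 402 mm wide (y) x 236 mm along the spine (x). Origin: centre of the spine's underside, on the table. x runs along the spine, away from the robot's side; y to the left-hand page; z up. Covers 3 mm thick reach |y| = 205 mm. White sheets lie at |y| = 18 to 152 mm, tops at z = 30 mm. A fixed green divider lies on the left-hand sheets, top at z = 33.5 mm.
- ring_axis (a point): centre line of the two steel rings, about which the red and yellow dividers turn: on the binder, 36 mm above its origin; the line runs along the binder's x axis. The rings stand at x = -40 and +40 mm, are 56 mm across and reach 64 mm above the table.
- red_divider (a joint): red divider's angle, rad: 0 = flat on the right (-y), pi/2 = upright, 3.14 = flat on the left (both stops). Rigid leaf, 3 mm thick, 90 g, 212 mm along the spine, 18 to 166 mm from the ring axis, which lies in its mid-plane; a tab reaches on to 190 mm. Tight on the rings: it stays at any angle it is left at and takes 1 to 2 N at the tab to turn. Starts at 0 to 0.3.
- red_tab (a point): centre of the dark red index tab with white insert (50 mm along the spine): 45 mm towards the binder's +x from the leaf's middle, 178 mm from the ring axis, in the leaf's mid-plane. Below the tab is free air down to the cover (about 31 mm when the leaf lies flat).
- yellow_divider (a joint): angle of the yellow divider about the same axis, rad: 0 = flat on the right-hand sheets, right below the red one when that lies flat (4 mm lower, same size, same tight fit). It starts at 0.
- yellow_tab (a point): centre of the yellow divider's index tab (50 mm along the spine, 166 to 190 mm from the ring axis): 55 mm along the binder's -x from the middle, so the two tabs do not overlap.
- needle_carton: white and blue carton, 70 x 120 x 62 mm (x, y, z), standing beyond the binder's head; origin under its centre.
- mouth_mirror: steel dental mouth mirror lying on the table beyond the binder's head, 165 mm long along its y, 7 mm high; origin underneath, near its middle.
- stapler: grey and black stapler, 135 x 36 x 50 mm, lying left of the binder; origin under its centre.
- instrument_tray: shallow open steel tray, 200 x 115 x 28 mm, to the right; origin under its centre.
- cartridge_syringe: steel dental syringe, about 135 mm long along its x, lying in the instrument tray; origin under its middle.
- instrument_pot: steel pot, 80 mm across, 100 mm high, with instruments sticking up to 190 mm; origin under its centre.
- antiseptic_bottle: amber bottle with white cap, 60 mm across, 130 mm high; origin under its centre.

How it is judged (in metres and radians):
On the way, in this order (a step that is already met when the one before it is completed fails the run):
1. the red divider is swung up to upright (value of joint red_divider between 1.35 and 2.6 rad), for 0.05 s.
2. the red divider lies flat on the left-hand side (value of joint red_divider above 3.06 rad), for 0.1 s.
At the end, for the whole second after the job is handed in: The red divider lies at rest on the left-hand side, within 0.08 rad (about 14 mm at the tab) of flat; the yellow one lies on the right within 0.08 rad of flat; every other thing is within 20 mm of its place (value of joint red_divider above 3.06 rad and velocity of joint red_divider between -0.05 and 0.05 rad/s and value of joint yellow_divider below 0.08 rad and distance of each of needle_carton, mouth_mirror, stapler, instrument_tray, cartridge_syringe, instrument_pot, antiseptic_bottle from where it was at the start of the episode below 0.02 m); the robot touches nothing.
It fails at once if the red divider is flung (faster than 4 rad/s) (velocity of joint red_divider above 4 rad/s or velocity of joint red_divider below -4 rad/s).
It fails at once if the red divider is pinched or pressed hard (over 30 N) (contact force between the fingers and red_divider above 30 N).
It fails at once if the red divider is pushed with the arm or the gripper's body instead of the fingers (over 3 N) (contact force between the arm and red_divider above 3 N).
It fails at once if the yellow divider is turned up (over 0.3 rad) (value of joint yellow_divider above 0.3 rad).
It fails at once if another thing on the table is moved by more than 20 mm (distance of any of needle_carton, mouth_mirror, stapler, instrument_tray, cartridge_syringe, instrument_pot, antiseptic_bottle from where it was at the start of the episode above 0.02 m).
It also fails if it takes over 48 s, if anything falls off the work surface, if the arm or the gripper's body presses on something with over 40 N, if the wrist force passes 120 N, or if a joint passes its speed limit or range.

## Working session

There is one attempt and no reset: what is moved stays moved. The work goes in short steps, Python scripts to look and compute and a shell command to move; the robot and the scene stay as the last step left them, time stands still between calls to the robot, and variables do not carry over. Pictures are saved under pics/ and viewed, and the job is handed in when it is done.

```bash
ls; mkdir -p pics; python3 - <<'E'
from workcell import bot
import cv2
s=bot.sense(); print(s)
for n in ("scene","top"):
    im=bot.read_camera(n); cv2.imwrite(f"pics/{n}0.png",im[:,:,::-1]); 
    c=bot.calibration(n); print(n,c)
E
```

```text
pics
{'time': 0.0, 'qpos': array([ 1.47159013e+00,  3.85556647e-01,  6.62636223e-03, -5.26997818e-04,
       -1.19399128e+00, -2.58617939e-01]), 'joint_velocities': array([-0.00032699,  0.00113463, -0.00120773,  0.00117055, -0.00060742,
        0.00163783]), 'tau': array([ 6.51001628e-04, -3.92293239e+01,  1.88396037e+01,  4.18616027e+00,
       -4.64558165e-03,  1.78390712e-05]), 'tcp_pos': array([218.67086726, 584.91723495, 249.21753591]), 'eef_rot': array([-5.69903546e-01,  8.21710873e-01, -6.49985622e-04, -8.75588375e-04]), 'wrist_force': array([ 0.24962047,  0.07690162, -0.18918057]), 'wrist_torque': array([-0.00152592, -0.02636673, -0.01116624]), 'gripper_width': 85.73323733769175}
scene {'K': array([[449.75728749,   0.        , 309.62842503],
       [  0.        , 449.75728749, 197.93793924],
       [  0.        ,   0.        ,   1.        ]]), 'k1': -0.005240305744641107, 'camera_from_world': array([[ 6.02347778e-01,  7.98228260e-01,  2.96617587e-03,
        -3.27199263e+02],
       [ 6.50605879e-01, -4.88791339e-01, -5.81201357e-01,
        -3.51156628e+02],
       [-4.62481507e-01,  3.52015158e-01, -8.13754376e-01,
         1.68698980e+03],
       [ 0.00000000e+00,  0.00000000e+00,  0.00000000e+00,
         1.00000000e+00]])}
top {'K': array([[373.55620447,   0.        , 321.84809448],
       [  0.        , 373.55620447, 200.90288386],
       [  0.        ,   0.        ,   1.        ]]), 'k1': 0.018973759340356215, 'camera_from_world': array([[ 2.96137597e-02, -9.99559911e-01,  1.73456198e-03,
        -3.74219891e+01],
       [-9.95678609e-01, -2.96514866e-02, -8.80050948e-02,
         5.90434563e+02],
       [ 8.80177971e-02,  8.79095467e-04, -9.96118514e-01,
         1.01935491e+03],
       [ 0.00000000e+00,  0.00000000e+00,  0.00000000e+00,
         1.00000000e+00]])}
```

View pics/scene0.png

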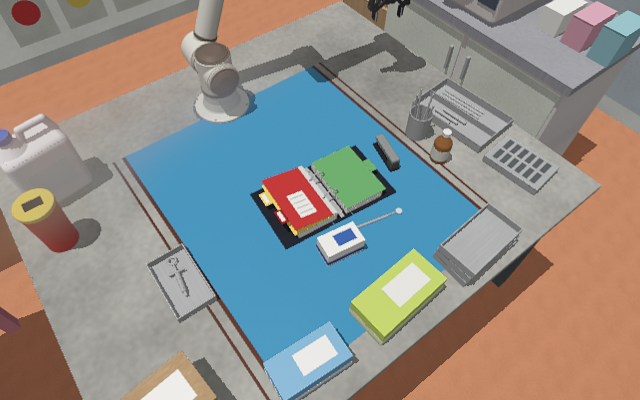

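View pics/top0.png

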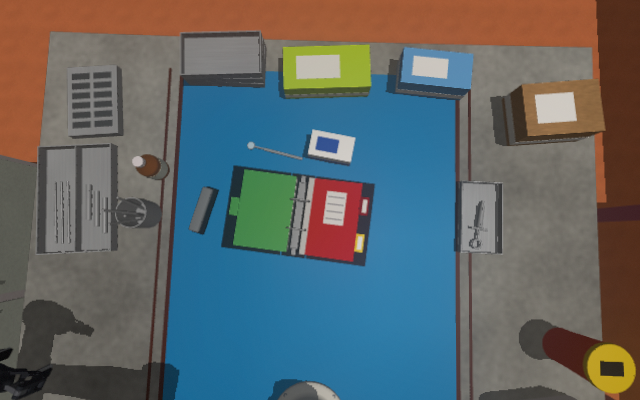

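The binder is around (300,215) in the top view, with red on the right: the red tab is near (365,206) and the yellow tab near (360,243). Next I'll enlarge both views.

```bash
python3 - <<'E'
import cv2
a=cv2.imread("pics/top0.png")[155:275,215:385]; cv2.imwrite("pics/topc.png",cv2.resize(a,None,fx=4.7,fy=4.7,interpolation=cv2.INTER_CUBIC))
a=cv2.imread("pics/scene0.png")[135:255,245:405]; cv2.imwrite("pics/scenec.png",cv2.resize(a,None,fx=5,fy=5,interpolation=cv2.INTER_CUBIC))
E
```

```text
(no output)
```

View pics/topc.png

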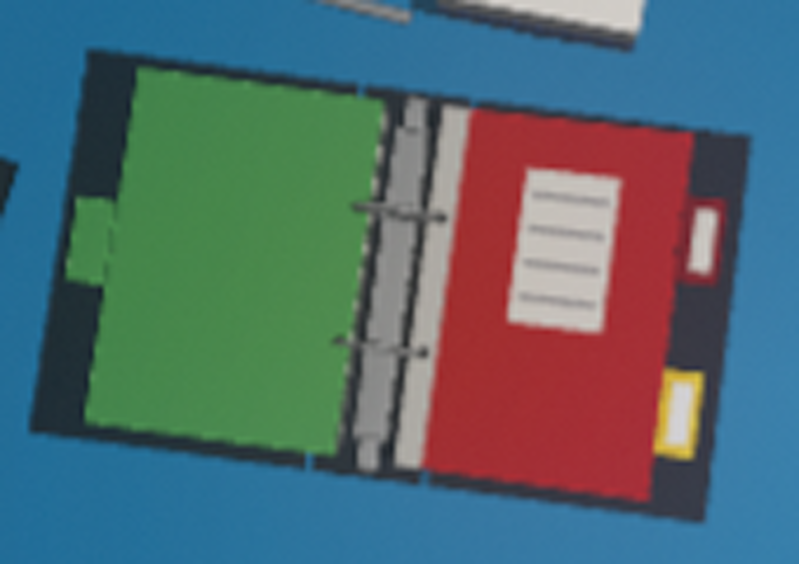

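View pics/scenec.png

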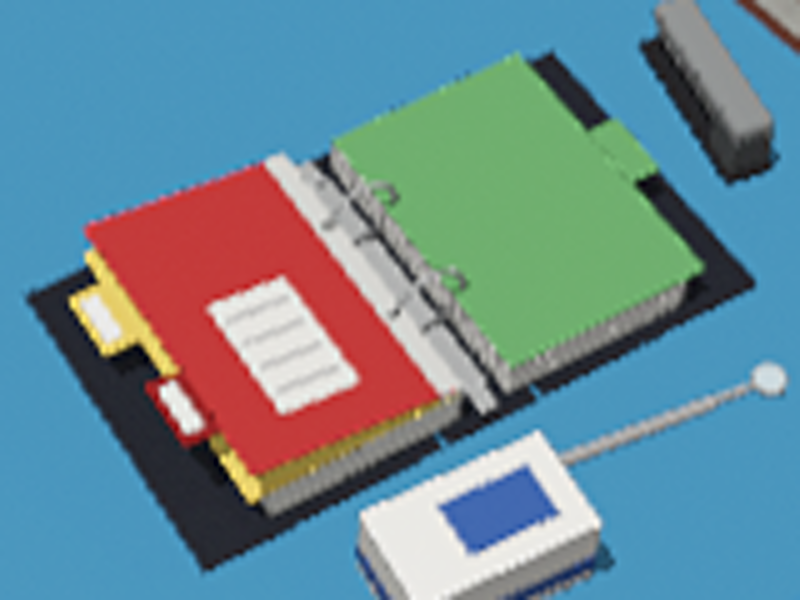

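```bash
cat > h.py <<'E'
import numpy as np
from workcell import bot
def proj(n,P):
    c=bot.calibration(n); T=c["camera_from_world"]; K=c["K"]
    q=np.asarray(P)@T[:3,:3].T+T[:3,3]; s=q[:,:2]/q[:,2:]
    s=s*(1+c["k1"]*(s**2).sum(1,keepdims=True))
    return s*[K[0,0],K[1,1]]+[K[0,2],K[1,2]]
def b2w(P,x,y,a):
    P=np.asarray(P,float); c,s=np.cos(a),np.sin(a)
    return np.c_[x+c*P[:,0]-s*P[:,1],y+s*P[:,0]+c*P[:,1],P[:,2]]
def leaf(x,r,th): # binder coords
    return [x,-r*np.cos(th),36+r*np.sin(th)]
E
cat > fit.py <<'E'
from h import *
from scipy.optimize import least_squares
t=lambda u,v:(215+u/4.7,155+v/4.7); s=lambda u,v:(245+u/5,135+v/5)
cov=[(118,205,3),(-118,205,3),(118,-205,3),(-118,-205,3)]
ct=[t(88,50),t(32,432),t(750,135),t(705,522)]
cs=[s(755,283),s(545,50),s(208,570),s(28,297)]
L=[(106,18),(106,166),(-106,18),(-106,166),(70,190),(20,190)]
lt=[t(468,108),t(693,133),t(425,468),t(650,500),t(724,200),t(715,283)]
Ls=[(-106,166),(106,166),(106,18)]; ls=[s(85,230),s(260,473),s(462,392)]
def res(p):
    x,y,a,th=p
    r=[proj("top",b2w(cov,x,y,a))-ct,proj("scene",b2w(cov,x,y,a))-cs,
     proj("top",b2w([leaf(*l,th) for l in L],x,y,a))-lt,
     proj("scene",b2w([leaf(*l,th) for l in Ls],x,y,a))-ls]
    return np.concatenate(r).ravel()
f=least_squares(res,[480,0,-.1,.1],loss="soft_l1",x_scale=[10,10,.1,.1])
print(f.x); print(res(f.x).reshape(-1,2).round(1).tolist())
x,y,a,th=f.x
for nm,P in dict(tab=leaf(45,178,th),ytab=[-55,-178,32],axis=[0,0,36]).items(): print(nm,b2w([P],x,y,a))
E
python3 fit.py
```

```text
[ 5.51080746e+02  4.56682767e+01 -9.78377011e-02  1.46429631e-01]
[[-0.4, -0.3], [-0.9, 0.3], [0.1, -0.4], [0.0, -0.3], [-0.3, -0.3], [0.0, -0.3], [-1.5, 0.6], [-1.9, -0.2], [-5.5, -0.6], [-0.2, -0.4], [-6.5, -0.9], [-0.4, -0.3], [0.5, -0.6], [0.2, 0.1], [-1.8, -0.5], [-2.4, 0.7], [-0.8, -1.0]]
tab [[ 578.66427642 -133.98036281   61.97143001]]
ytab [[ 478.95643187 -126.10798254   32.        ]]
axis [[551.0807464   45.66827675  36.        ]]
```

```bash
sed -i 's/^L=.*/L=[(106,166),(-106,166),(70,190),(20,190)]/; s/^lt=.*/lt=[t(693,133),t(650,500),t(724,200),t(715,283)]/; s/^Ls=.*/Ls=[(-106,166),(106,166)]; ls=[s(85,230),s(260,473)]/' fit.py; python3 fit.py
cat > go.py <<'E'
# usage: go.py by bz tilt_deg [bx] : target TIP (binder coords); prints deltas in tool axes/units; tip 19 ahead of TCP
import sys; from h import *; from scipy.spatial.transform import Rotation as R
BX,BY,A=np.load("pose.npy")
def target(bx,by,bz,tilt):
    t=np.radians(tilt)
    M=R.from_euler("z",A).as_matrix()@np.array([[-1,0,0],[0,np.cos(t),np.sin(t)],[0,np.sin(t),-np.cos(t)]]).T
    # columns: x=-bx, y=(0,cos,sin), z=(0,sin,-cos)
    M=R.from_euler("z",A).as_matrix()@np.array([[-1,0,0],[0,np.cos(t),np.sin(t)],[0,np.sin(t),-np.cos(t)]])
    p=b2w([[bx,by,bz]],BX,BY,A)[0]-19*M[:,2]
    return p,M
def cur():
    s=bot.sense(); return s,s["tcp_pos"],R.from_quat(s["eef_rot"]).as_matrix()
def info():
    s,p,M=cur(); T=p+19*M[:,2]
    b=R.from_euler("z",-A).as_matrix()@(T-[BX,BY,0])
    d=R.from_euler("z",-A).as_matrix()@M
    print("t %.2f tip_b %s F %s w %.1f tilt %.1f"%(s["time"],b.round(1),s["wrist_force"].round(1),s["gripper_width"],np.degrees(np.arctan2(d[1,2],-d[2,2]))), "q",s["qpos"].round(2))
def delta(bx,by,bz,tilt):
    p,M=target(bx,by,bz,tilt); s,cp,cM=cur()
    print("shift",(cM.T@(p-cp)/40).round(2),"turn",(np.degrees(R.from_matrix(cM.T@M).as_rotvec())/6).round(2))
if __name__=="__main__":
    info()
    if len(sys.argv)>1: delta(*map(float,sys.argv[1:5]))
E
echo 'np.save("pose.npy",f.x[:3])'>>fit.py; python3 fit.py; python3 go.py 45 -260 250 0
```

```text
[ 5.51222347e+02  4.63098125e+01 -9.80629540e-02  1.45534498e-01]
[[-0.7, -0.4], [-1.2, 0.2], [-0.2, -0.4], [-0.2, -0.3], [-0.1, -0.3], [0.2, -0.3], [-1.3, 0.5], [-1.7, -0.3], [-0.5, -0.4], [-0.7, -0.3], [0.2, -0.6], [0.0, 0.1], [-1.6, -0.5], [-2.3, 0.6]]
tab [[ 578.76314115 -133.36810178   61.81379102]]
ytab [[ 479.05934159 -125.45019623   32.        ]]
axis [[551.2223474   46.30981248  36.        ]]
[ 5.51222347e+02  4.63098125e+01 -9.80629540e-02  1.45534498e-01]
[[-0.7, -0.4], [-1.2, 0.2], [-0.2, -0.4], [-0.2, -0.3], [-0.1, -0.3], [0.2, -0.3], [-1.3, 0.5], [-1.7, -0.3], [-0.5, -0.4], [-0.7, -0.3], [0.2, -0.6], [0.0, 0.1], [-1.6, -0.5], [-2.3, 0.6]]
tab [[ 578.76314115 -133.36810178   61.81379102]]
ytab [[ 479.05934159 -125.45019623   32.        ]]
axis [[551.2223474   46.30981248  36.        ]]
t 0.10 tip_b [-383.7  503.5  230.3] F [ 0.5 -0.1  0.2] w 85.5 tilt -0.1 q [ 1.47  0.39  0.01 -0.   -1.19 -0.26]
shift [ 15.69 -15.26  -0.46] turn [-1.000e-02 -2.000e-02  1.252e+01]
```

```bash
python3 -m creep '[[[0,0,0,0,0,1],[0,0,0,0,0,1],[0,0,0,0,0,1],[0,0,0,0,0,1],[0,0,0,0,0,1],[0,0,0,0,0,1],[0,0,0,0,0,1],[0,0,0,0,0,1],[0,0,0,0,0,1],[0,0,0,0,0,1],[0,0,0,0,0,1],[0,0,0,0,0,1],[0,0,0,0,0,0.5],[0,0,0,0,0,0.5]]]' -1 40; python3 go.py 45 -260 250 0
```

```text
time: 1.85
tcp_pos: [217.1, 580.6, 239.7]
eef_rot: [0.098, 0.995, -0.01, -0.002]
wrist_force: [0.1, -0.6, -0.6]
gripper_width: 0.0
t 1.85 tip_b [-384.9  498.6  220.7] F [ 0.1 -0.6 -0.6] w 0.0 tilt -1.2 q [ 1.47  0.39 -0.   -0.   -1.19 -1.67]
shift [-12.55 -17.84  -0.39] turn [-0.2  -0.03 -0.94]
```

```bash
python3 -m creep '[[[-0.6,-0.85,-0.05,0,0,-0.1],[-0.6,-0.85,-0.05,0,0,-0.1],[-0.6,-0.85,-0.05,0,0,-0.1],[-0.6,-0.85,-0.05,0,0,-0.1],[-0.6,-0.85,-0.05,0,0,-0.1],[-0.6,-0.85,-0.05,0,0,-0.1],[-0.6,-0.85,-0.05,0,0,0],[-0.6,-0.85,-0.05,0,0,0],[-0.6,-0.85,-0.05,0,0,0],[-0.6,-0.85,-0.05,0,0,0],[-0.6,-0.85,-0.05,0,0,0],[-0.6,-0.85,-0.05,0,0,0],[-0.6,-0.85,-0.05,0,0,0],[-0.6,-0.85,-0.05,0,0,0],[-0.6,-0.85,-0.05,0,0,0]]]'; python3 go.py 45 -260 250 0
```

```text
time: 3.72
tcp_pos: [503.4, 6.4, 276.2]
eef_rot: [0.063, 0.998, -0.015, -0.006]
wrist_force: [0.2, 0.3, -0.2]
gripper_width: 0.0
t 3.73 tip_b [-43.9 -45.  257.2] F [ 0.2  0.3 -0.2] w 0.0 tilt -1.7 q [ 0.35  0.16 -0.24  0.02 -1.19 -0.48]
shift [-2.37 -5.32  0.32] turn [-0.28 -0.1  -0.27]
```

```bash
python3 -m creep '[[[-0.4,-0.9,0,0,0,0],[-0.4,-0.9,0,0,0,0],[-0.4,-0.9,0,0,0,0],[-0.4,-0.9,0,0,0,0],[-0.4,-0.9,0,0,0,0],[-0.2,-0.6,0,0,0,0],[0,0,0,-1,0,0],[0,0,0,-1,0,0],[0,0,0,-1,0,0],[0,0,0,-1,0,0],[0,0,0,-1,0,0],[0,0,0,-1,0,0],[0,0,0,-1,0,0],[0,0,0,0,0,0]]]'; python3 go.py 45 -260 120 45
```

```text
time: 5.48
tcp_pos: [564.4, -216.5, 272.4]
eef_rot: [0.066, 0.932, 0.357, 0.012]
wrist_force: [-0.5, 0.1, 0.8]
gripper_width: 0.1
t 5.47 tip_b [  38.9 -247.6  258.3] F [-0.5  0.1  0.8] w 0.1 tilt 41.8 q [-0.45  0.5   0.31 -0.68 -1.66  0.35]
shift [-0.25 -2.56  2.37] turn [-0.53  0.04 -0.39]
```

```bash
python3 -m creep '[[[-0.05,-0.5,0.45,-0.1,0,-0.1],[-0.05,-0.5,0.45,-0.1,0,-0.1],[-0.05,-0.5,0.45,-0.1,0,-0.1],[-0.05,-0.5,0.45,-0.1,0,-0.1],[0,-0.4,0.4,0,0,0],[0,0,0,0,0,0]]]'; python3 go.py 45 -230 38 45
python3 - <<'E'
from workcell import bot
import cv2
for n,(a,b,c,d) in {"top":(120,280,215,425),"scene":(120,280,205,415)}.items():
    im=bot.read_camera(n)[a:b,c:d,::-1]; cv2.imwrite(f"pics/{n}1.png",cv2.resize(im,None,fx=3.7,fy=3.7,interpolation=cv2.INTER_CUBIC))
E
```

```text
time: 6.22
tcp_pos: [571.0, -225.8, 140.6]
eef_rot: [0.042, 0.928, 0.371, 0.021]
wrist_force: [0.2, 0.6, 0.2]
gripper_width: -0.0
t 6.22 tip_b [  46.4 -255.8  126.8] F [0.2 0.6 0.2] w -0.0 tilt 43.6 q [-0.47  0.65  0.22 -0.7  -1.5   0.56]
shift [ 0.05 -1.08  2.05] turn [-0.24  0.02  0.08]
```

View pics/top1.png

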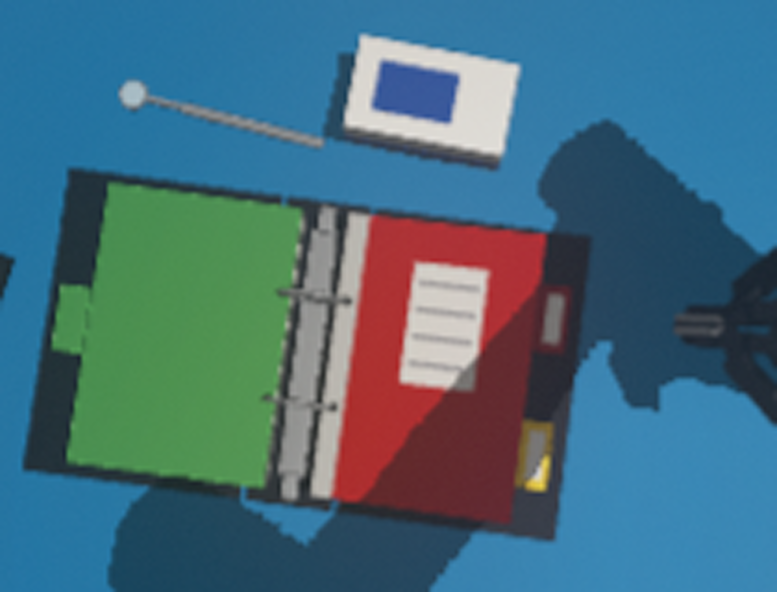

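View pics/scene1.png

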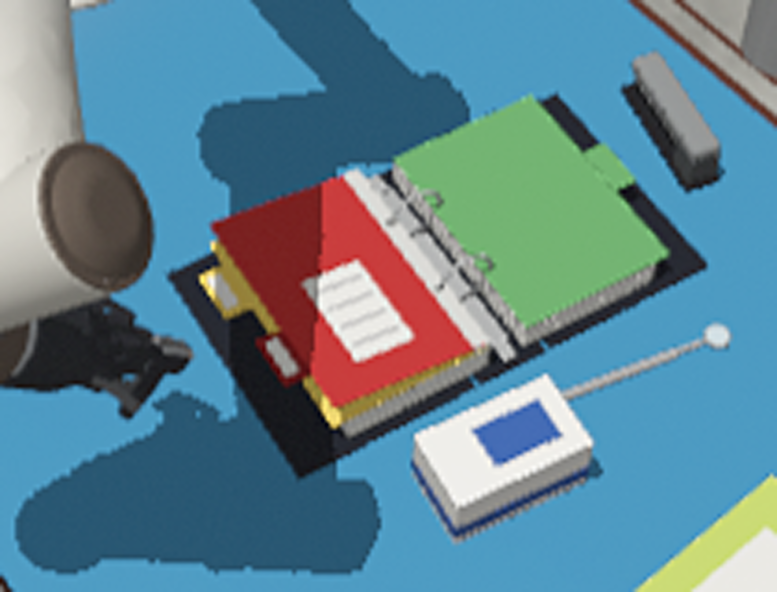

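The closed fingertips are at about (677,323) in the top crop, level with the red tab at (553,320), and the scene view shows them above and outside it. I'll lower them, then slide in under the tab.

```bash
python3 -m creep '[[[0,-0.3,0.5,-0.1,0,0],[0,-0.3,0.5,-0.1,0,0],[0,-0.3,0.4,0,0,0],[0,-0.3,0.4,0,0,0],[0,-0.1,0.2,0,0,0],[0,-0.02,0,0,0,0]]]'; python3 go.py 45 -188 40 45
```

```text
time: 7.08
tcp_pos: [576.0, -207.9, 44.6]
eef_rot: [0.04, 0.924, 0.379, 0.024]
wrist_force: [0.3, -0.3, 0.2]
gripper_width: -0.1
t 7.08 tip_b [  49.7 -237.2   31. ] F [ 0.3 -0.3  0.2] w -0.1 tilt 44.6 q [-0.45  0.76  0.16 -0.74 -1.36  0.68]
shift [0.1  1.03 0.7 ] turn [-0.06  0.06  0.14]
```

```bash
python3 -m creep '[[[0.03,0.33,0.22,0,0,0.05],[0.03,0.33,0.22,0,0,0.05],[0.03,0.3,0.2,0,0,0]]]'; python3 go.py 45 -184 50 45
python3 - <<'E'
from workcell import bot
import cv2
for n,(a,b,c,d) in {"scene":(150,250,235,355)}.items():
    im=bot.read_camera(n)[a:b,c:d,::-1]; cv2.imwrite(f"pics/{n}2.png",cv2.resize(im,None,fx=6,fy=6,interpolation=cv2.INTER_CUBIC))
E
```

```text
time: 7.45
tcp_pos: [577.5, -160.5, 55.3]
eef_rot: [0.045, 0.924, 0.379, 0.024]
wrist_force: [-0.1, -0.4, -0.8]
gripper_width: -0.1
t 7.45 tip_b [  46.6 -189.9   41.7] F [-0.1 -0.4 -0.8] w -0.1 tilt 44.6 q [-0.39  0.71  0.1  -0.77 -1.32  0.64]
shift [ 0.03  0.25 -0.04] turn [-0.07  0.09  0.04]
```

View pics/scene2.png

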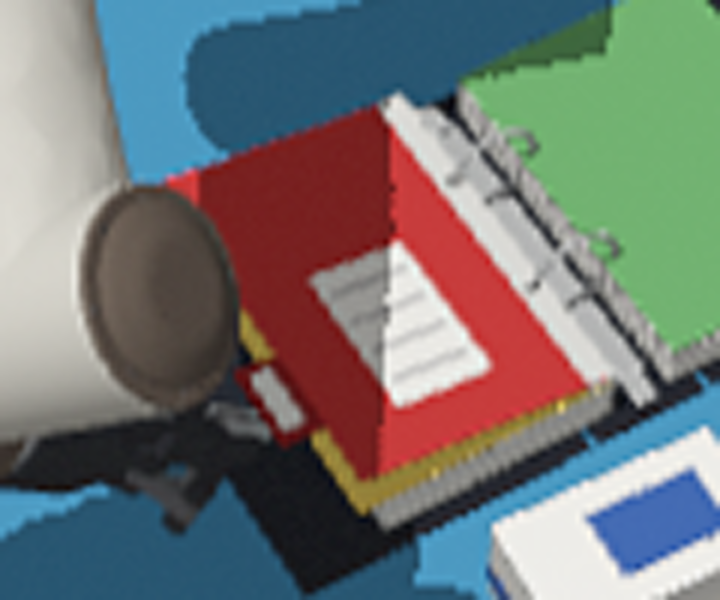

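The fingertips, at about (235,420), are tucked under the red tab. Next I'll work out the arc in tool units.

```bash
cat > arc.py <<'E'
import numpy as np
def T(th,tilt=45,r=174):
    t=np.radians(tilt); nf=np.array([np.cos(t),np.sin(t)])
    u=np.array([-np.cos(th),np.sin(th)]); n=np.array([np.sin(th),np.cos(th)])
    return r*u-(1.5+11*abs(n@nf))*n+[0,36]
if __name__=="__main__":
    p=None
    for th in np.arange(.2,3.15,.15):
        q=T(th); d=(q-p)/40 if p is not None else np.zeros(2)
        print("%.2f"%th,q.round(0),"y,z",((d[0]+d[1])*.7071).round(2),((d[0]-d[1])*.7071).round(2)); p=q
E
python3 arc.py
```

```text
0.20 [-173.   60.] y,z 0.0 0.0
0.35 [-167.   85.] y,z 0.53 -0.34
0.50 [-158.  109.] y,z 0.58 -0.27
0.65 [-146.  131.] y,z 0.62 -0.18
0.80 [-130.  152.] y,z 0.65 -0.09
0.95 [-111.  170.] y,z 0.66 0.01
1.10 [-90. 186.] y,z 0.65 0.11
1.25 [-66. 198.] y,z 0.63 0.21
1.40 [-40. 206.] y,z 0.6 0.31
1.55 [-13. 210.] y,z 0.55 0.4
1.70 [ 14. 210.] y,z 0.48 0.49
1.85 [ 41. 205.] y,z 0.4 0.56
2.00 [ 68. 196.] y,z 0.31 0.62
2.15 [ 92. 184.] y,z 0.21 0.66
2.30 [114. 167.] y,z 0.1 0.69
2.45 [132. 149.] y,z -0.0 0.64
2.60 [147. 129.] y,z -0.09 0.6
2.75 [159. 108.] y,z -0.17 0.59
2.90 [167.  85.] y,z -0.26 0.56
3.05 [172.  60.] y,z -0.33 0.52
```

```bash
python3 -m creep '[[[0,0.2,0,0,0,0],[0,0.2,-0.05,0,0,0],[0,0.22,-0.1,0,0,0],[0,0.27,-0.17,0,0,0],[0,0.27,-0.17,0,0,0],[0,0.29,-0.14,0,0,0]]]'; python3 go.py 45 -158 109 45
python3 - <<'E'
from workcell import bot
import cv2
for n,(a,b,c,d) in {"scene":(120,250,215,375),"top":(130,270,225,405)}.items():
    im=bot.read_camera(n)[a:b,c:d,::-1]; cv2.imwrite(f"pics/{n}3.png",cv2.resize(im,None,fx=4,fy=4,interpolation=cv2.INTER_CUBIC))
E
```

```text
time: 8.25
tcp_pos: [579.5, -134.6, 118.6]
eef_rot: [0.044, 0.925, 0.378, 0.024]
wrist_force: [0.1, -0.4, -0.6]
gripper_width: -0.0
t 8.25 tip_b [  46.  -164.   105.1] F [ 0.1 -0.4 -0.6] w -0.0 tilt 44.5 q [-0.35  0.61  0.1  -0.77 -1.36  0.55]
shift [0.02 0.17 0.04] turn [-0.09  0.09  0.06]
```

View pics/scene3.png

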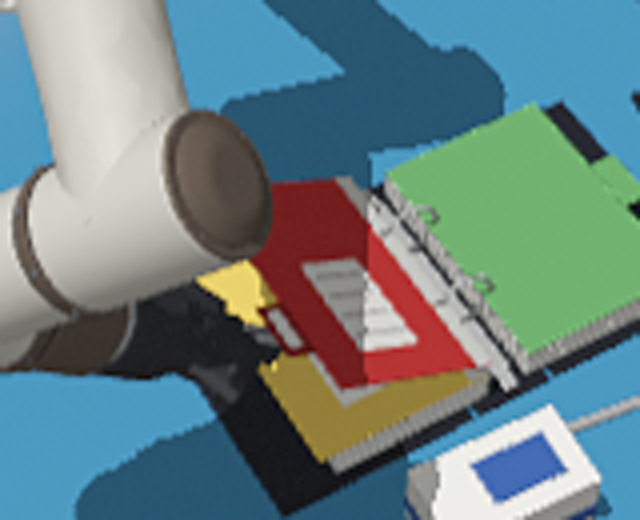

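View pics/top3.png

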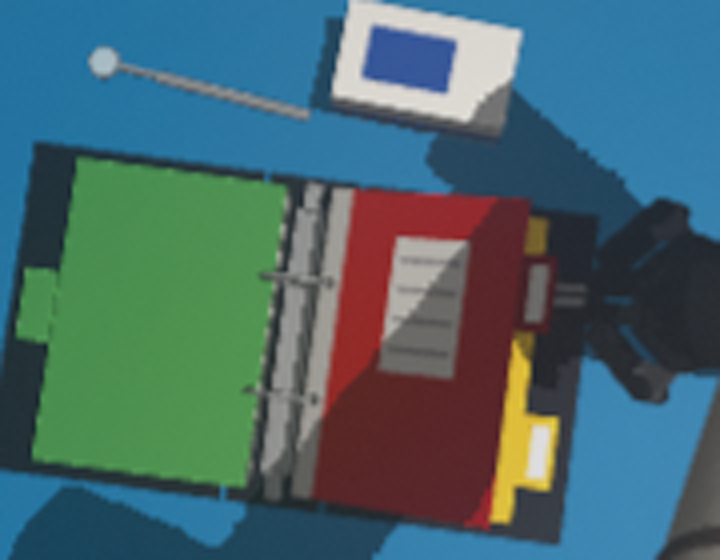

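The red leaf is rising on the finger and the yellow one is still flat, so I'll carry on.

```bash
python3 -m creep '[[[0,0.36,-0.06,0,0,0],[0,0.31,-0.09,0,0,0],[0,0.31,-0.09,0,0,0],[0,0.32,-0.05,0,0,0],[0,0.32,-0.05,0,0,0],[0,0.33,0,0,0,0],[0,0.33,0,0,0,0]]]'; python3 go.py 45 -111 170 45
```

```text
time: 9.22
tcp_pos: [584.3, -75.2, 197.3]
eef_rot: [0.044, 0.925, 0.378, 0.024]
wrist_force: [-0.5, -0.1, -2.4]
gripper_width: 0.1
t 9.22 tip_b [  44.9 -104.4  183.8] F [-0.5 -0.1 -2.4] w 0.1 tilt 44.5 q [-0.26  0.49  0.1  -0.78 -1.4   0.4 ]
shift [-0.   -0.36  0.13] turn [-0.09  0.09  0.07]
```

```bash
python3 -m creep '[[[0,0.2,0.14,0,0,0],[0,0.22,0.13,0,0,0],[0,0.22,0.12,0,0,0],[0,0.22,0.12,0,0,0]]]'; python3 go.py 45 -40 206 45
python3 - <<'E'
from workcell import bot
import cv2
for n,(a,b,c,d) in {"scene":(90,250,215,375),"top":(120,270,225,405)}.items():
    im=bot.read_camera(n)[a:b,c:d,::-1]; cv2.imwrite(f"pics/{n}4.png",cv2.resize(im,None,fx=3.7,fy=3.7,interpolation=cv2.INTER_CUBIC))
E
```

```text
time: 9.72
tcp_pos: [588.5, -34.2, 208.6]
eef_rot: [0.043, 0.925, 0.378, 0.025]
wrist_force: [0.2, -1.2, 0.1]
gripper_width: -0.3
t 9.72 tip_b [ 45.2 -63.1 195. ] F [ 0.2 -1.2  0.1] w -0.3 tilt 44.5 q [-0.2   0.46  0.08 -0.79 -1.36  0.34]
shift [-0.    0.6   0.21] turn [-0.09  0.1   0.08]
```

View pics/scene4.png

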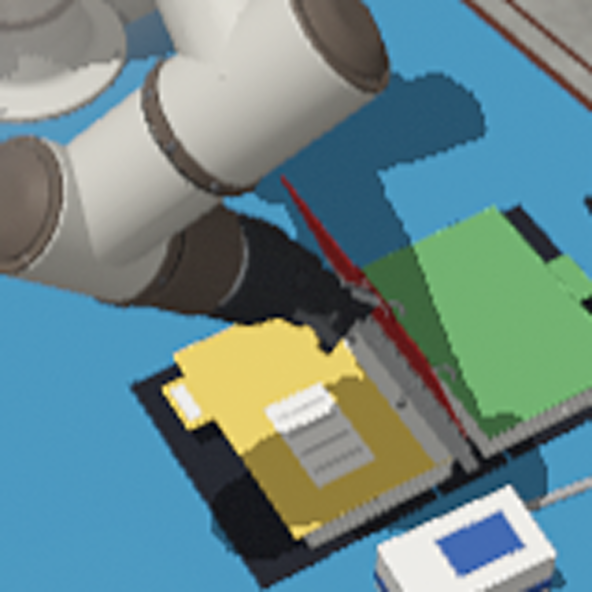

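View pics/top4.png

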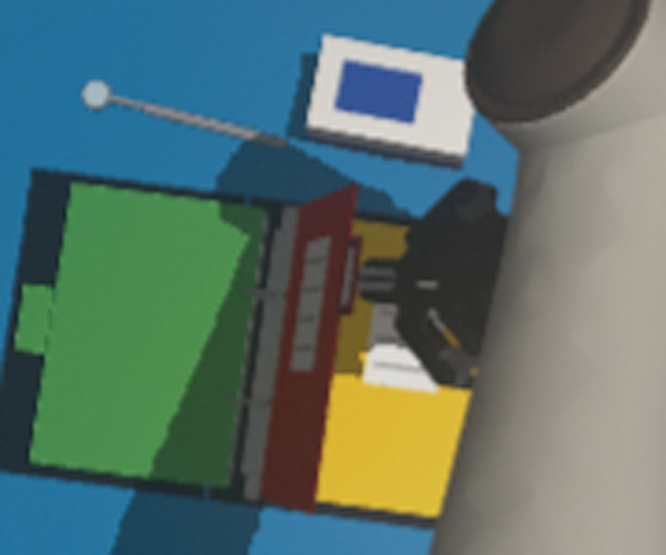

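Red is at about 1.25 rad, with the finger against its back at the tab. There's good clearance between the arm and the leaf.

```bash
python3 -m creep '[[[0,0.24,0.07,0,0,0],[0,0.23,0.09,0,0,0],[0,0.22,0.13,0,0,0],[0,0.22,0.16,0,0,0],[0,0.22,0.18,0,0,0],[0,0.22,0.2,0,0,0]]]'; python3 go.py 45 14 210 45
```

```text
time: 10.58
tcp_pos: [594.5, 31.5, 223.0]
eef_rot: [0.044, 0.925, 0.378, 0.024]
wrist_force: [0.4, -0.6, -0.7]
gripper_width: 0.1
t 10.57 tip_b [ 44.7   2.9 209.4] F [ 0.4 -0.6 -0.7] w 0.1 tilt 44.5 q [-0.09  0.42  0.06 -0.81 -1.31  0.26]
shift [-0.01  0.2   0.19] turn [-0.08  0.09  0.08]
```

```bash
python3 - <<'E'
from workcell import bot
import cv2
for n,(a,b,c,d) in {"scene":(90,250,215,375),"top":(120,270,225,405)}.items():
    im=bot.read_camera(n)[a:b,c:d,::-1]; cv2.imwrite(f"pics/{n}5.png",cv2.resize(im,None,fx=3.7,fy=3.7,interpolation=cv2.INTER_CUBIC))
E
```

```text
(no output)
```

View pics/scene5.png

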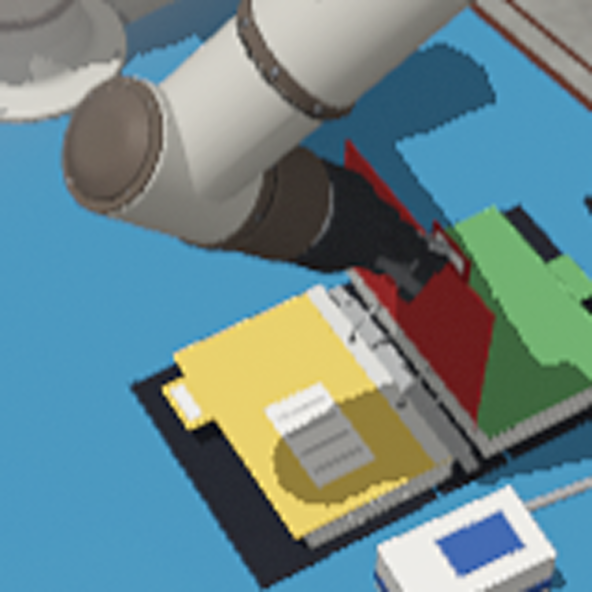

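View pics/top5.png

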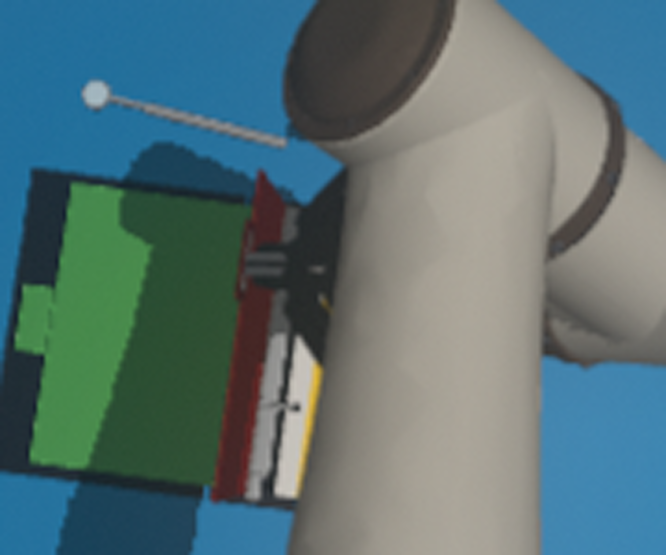

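Red is just past upright, pushed by the tip near the tab. Continuing over.

```bash
python3 -m creep '[[[0,0.2,0.17,0,0,0],[0,0.17,0.19,0,0,0],[0,0.15,0.2,0,0,0],[0,0.14,0.21,0,0,0],[0,0.13,0.22,0,0,0],[0,0.12,0.23,0,0,0]]]'; python3 go.py 45 92 184 45
```

```text
time: 11.42
tcp_pos: [600.8, 95.5, 213.2]
eef_rot: [0.043, 0.924, 0.378, 0.024]
wrist_force: [0.5, -1.4, -0.3]
gripper_width: -0.3
t 11.43 tip_b [ 44.7  67.2 199.7] F [ 0.5 -1.4 -0.3] w -0.3 tilt 44.5 q [ 0.01  0.42  0.04 -0.83 -1.22  0.2 ]
shift [-0.01  0.16  0.71] turn [-0.08  0.09  0.08]
```

```bash
python3 -m creep '[[[0,0.07,0.23,0,0,0],[0,0.06,0.23,0,0,0],[0,0.05,0.23,0,0,0],[0,0.04,0.23,0,0,0],[0,0.02,0.23,0,0,0],[0,0.01,0.23,0,0,0]]]'; python3 go.py 45 132 149 45
python3 - <<'E'
from workcell import bot
import cv2
for n,(a,b,c,d) in {"scene":(90,250,215,395),"top":(120,270,215,395)}.items():
    im=bot.read_camera(n)[a:b,c:d,::-1]; cv2.imwrite(f"pics/{n}6.png",cv2.resize(im,None,fx=3.7,fy=3.7,interpolation=cv2.INTER_CUBIC))
E
```

```text
time: 12.18
tcp_pos: [606.2, 145.1, 179.1]
eef_rot: [0.043, 0.924, 0.379, 0.025]
wrist_force: [0.5, -0.0, 1.1]
gripper_width: 0.3
t 12.18 tip_b [ 45.2 117.1 165.6] F [ 0.5 -0.   1.1] w 0.3 tilt 44.6 q [ 0.09  0.45  0.01 -0.87 -1.12  0.21]
shift [ 0.01 -0.03  0.56] turn [-0.07  0.09  0.09]
```

View pics/scene6.png

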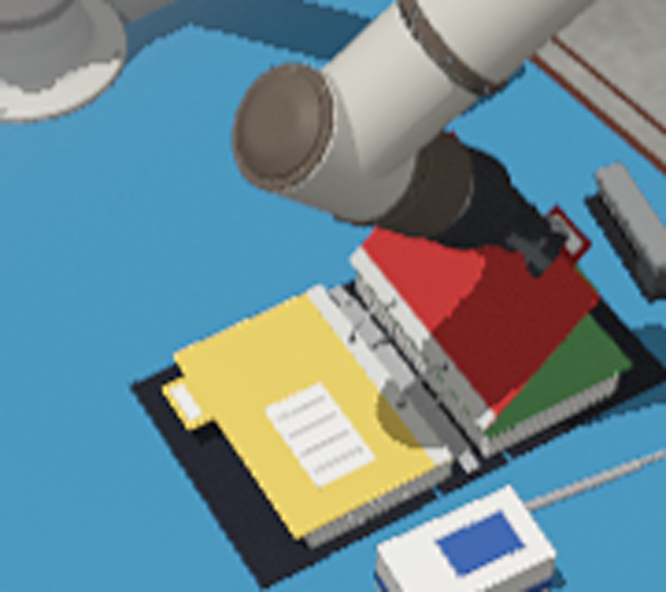

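View pics/top6.png

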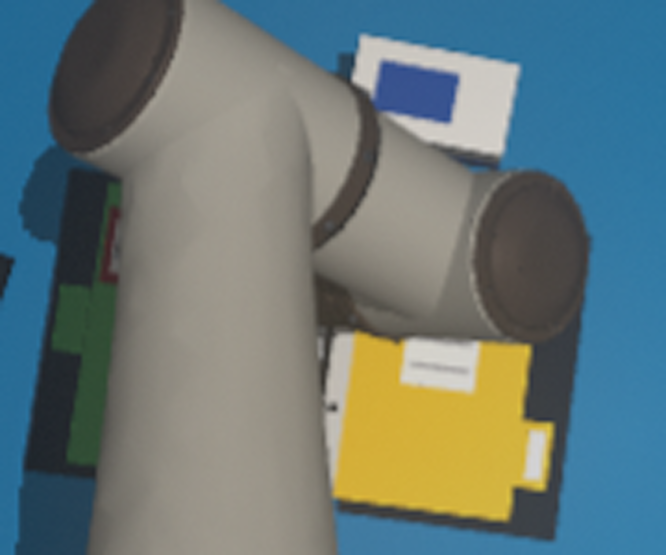

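```bash
python3 -m creep '[[[0,0,0.22,0,0,0],[0,-0.02,0.22,0,0,0],[0,-0.03,0.22,0,0,0],[0,-0.04,0.22,0,0,0],[0,-0.05,0.22,0,0,0],[0,-0.06,0.22,0,0,0]]]'; python3 go.py 45 159 108 45
```

```text
time: 13.02
tcp_pos: [609.8, 178.2, 132.9]
eef_rot: [0.043, 0.924, 0.379, 0.024]
wrist_force: [0.2, -0.0, -0.1]
gripper_width: 0.1
t 13.03 tip_b [ 45.6 150.4 119.3] F [ 0.2 -0.  -0.1] w 0.1 tilt 44.6 q [ 0.14  0.52 -0.01 -0.91 -1.04  0.25]
shift [ 0.01 -0.05  0.35] turn [-0.07  0.08  0.08]
```

```bash
python3 -m creep '[[[0,-0.05,0.19,0,0,0],[0,-0.05,0.18,0,0,0],[0,-0.06,0.18,0,0,0],[0,-0.06,0.17,0,0,0]]]'; python3 go.py 45 171 62 45; python3 - <<'E'
from workcell import bot
import cv2
for n,(a,b,c,d) in {"scene":(90,250,235,415)}.items():
    im=bot.read_camera(n)[a:b,c:d,::-1]; cv2.imwrite(f"pics/{n}7.png",cv2.resize(im,None,fx=3.7,fy=3.7,interpolation=cv2.INTER_CUBIC))
E
```

```text
time: 13.52
tcp_pos: [611.5, 192.8, 103.7]
eef_rot: [0.043, 0.924, 0.378, 0.024]
wrist_force: [0.0, 0.2, -0.3]
gripper_width: -0.4
t 13.53 tip_b [ 45.8 165.   90.1] F [ 0.   0.2 -0.3] w -0.4 tilt 44.5 q [ 0.16  0.56 -0.02 -0.94 -1.    0.29]
shift [ 0.02 -0.39  0.61] turn [-0.08  0.08  0.08]
```

View pics/scene7.png

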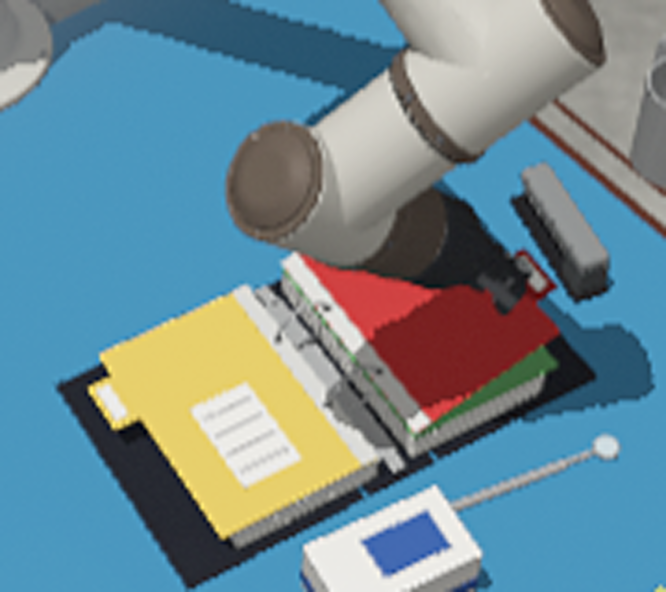

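```bash
python3 -m creep '[[[0,-0.07,0.13,0,0,0],[0,-0.08,0.13,0,0,0],[0,-0.08,0.13,0,0,0],[0,-0.08,0.12,0,0,0]]]'; python3 go.py 45 171 46 45
```

```text
time: 14.08
tcp_pos: [612.1, 198.8, 78.4]
eef_rot: [0.043, 0.924, 0.378, 0.024]
wrist_force: [0.6, 0.0, 0.8]
gripper_width: 0.2
t 14.07 tip_b [ 45.8 171.1  64.8] F [0.6 0.  0.8] w 0.2 tilt 44.6 q [ 0.16  0.59 -0.02 -0.96 -0.97  0.33]
shift [ 0.02 -0.34  0.33] turn [-0.07  0.07  0.07]
```

Now small steps, watching the force.

```bash
python3 -m creep '[[[0,-0.08,0.07,0,0,0],[0,-0.07,0.06,0,0,0],[0,-0.05,0.04,0,0,0]]]'; python3 go.py 45 171 46 45
```

```text
time: 14.45
tcp_pos: [612.2, 198.0, 67.0]
eef_rot: [0.044, 0.924, 0.378, 0.023]
wrist_force: [-0.2, 1.6, -0.0]
gripper_width: 0.0
t 14.45 tip_b [ 45.9 170.2  53.5] F [-0.2  1.6 -0. ] w 0.0 tilt 44.6 q [ 0.16  0.61 -0.03 -0.97 -0.96  0.35]
shift [ 0.02 -0.12  0.15] turn [-0.07  0.07  0.07]
```

```bash
python3 -m creep '[[[0,-0.04,0.04,0,0,0],[0,-0.03,0.03,0,0,0]]]'; python3 go.py 45 171 46 45; python3 -m creep '[[[0,-0.03,0.03,0,0,0]]]';python3 -m creep '[[[0,-0.03,0.03,0,0,0]]]'; python3 - <<'E'
from workcell import bot
import cv2
for n,(a,b,c,d) in {"scene":(130,230,285,405)}.items():
    im=bot.read_camera(n)[a:b,c:d,::-1]; cv2.imwrite(f"pics/{n}8.png",cv2.resize(im,None,fx=6,fy=6,interpolation=cv2.INTER_CUBIC))
E
python3 go.py 45 171 46 45
```

```text
time: 14.7
tcp_pos: [612.2, 197.9, 62.9]
eef_rot: [0.044, 0.924, 0.379, 0.024]
wrist_force: [0.8, 0.3, 1.8]
gripper_width: -0.1
t 14.70 tip_b [ 46.  170.2  49.3] F [0.8 0.3 1.8] w -0.1 tilt 44.6 q [ 0.16  0.62 -0.03 -0.98 -0.96  0.36]
shift [ 0.02 -0.05  0.07] turn [-0.07  0.07  0.07]
time: 14.82
tcp_pos: [612.3, 197.9, 61.2]
eef_rot: [0.043, 0.924, 0.379, 0.024]
wrist_force: [-0.5, -0.7, -0.5]
gripper_width: -0.2
time: 14.95
tcp_pos: [612.3, 197.9, 59.4]
eef_rot: [0.043, 0.924, 0.379, 0.024]
wrist_force: [-0.2, 0.4, 1.2]
gripper_width: -0.0
t 15.00 tip_b [ 46.  170.2  45.6] F [-0.4 -0.4  0.2] w -0.1 tilt 44.6 q [ 0.16  0.62 -0.03 -0.98 -0.95  0.36]
shift [0.02 0.02 0.01] turn [-0.07  0.07  0.07]
```

View pics/scene8.png

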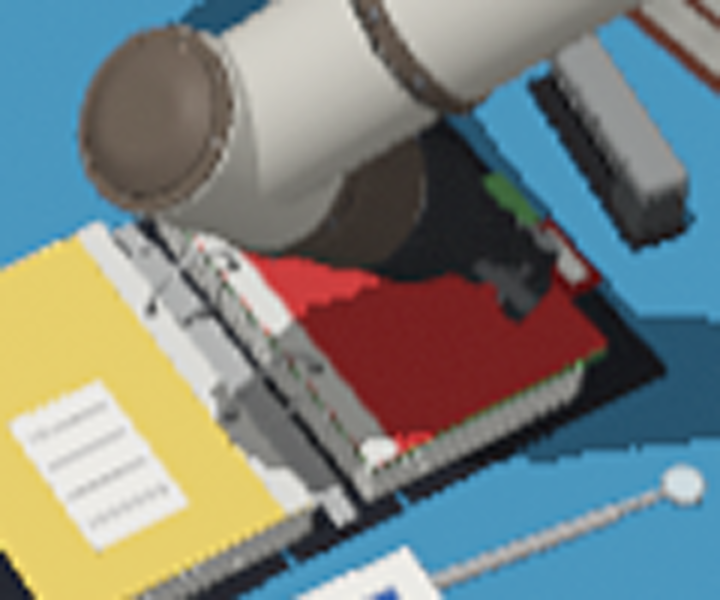

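Nearly flat. I'll keep going in 1-2 mm steps until the stop shows up in the force.

```bash
for i in 1; do python3 -m creep '[[[0,-0.03,0.03,0,0,0]]]'; python3 -m creep '[[[0,-0.03,0.03,0,0,0]]]'; done; python3 go.py
```

```text
time: 15.12
tcp_pos: [612.3, 197.9, 57.5]
eef_rot: [0.043, 0.924, 0.379, 0.024]
wrist_force: [0.5, 0.7, 0.4]
gripper_width: 0.2
time: 15.25
tcp_pos: [612.4, 197.9, 56.6]
eef_rot: [0.043, 0.924, 0.379, 0.024]
wrist_force: [-2.1, -2.7, 8.6]
gripper_width: -0.3
t 15.25 tip_b [ 46.2 170.2  43. ] F [-2.1 -2.7  8.6] w -0.3 tilt 44.6 q [ 0.16  0.63 -0.03 -0.98 -0.95  0.37]
```

Force is up to 8.6 N, so it's against the stop. I'll back off straight up and check.

```bash
python3 -m creep '[[[0,0.1,-0.1,0,0,0],[0,0.3,-0.3,0,0,0],[0,0.4,-0.6,0,0,0],[0,0.4,-0.8,0,0,0],[0,0.4,-0.9,0,0,0],[0,0,-1,0,0,0],[0,0,-1,0,0,0],[0,0,-1,0,0,0],[0,-0.6,-0.9,0,0,0],[0,-0.6,-0.9,0,0,0],[0,-0.9,-0.6,0,0,0],[0,-0.9,-0.6,0,0,0],[0,0,0,0,0,0]]]'; python3 go.py;  python3 - <<'E'
from workcell import bot
import cv2
for n,(a,b,c,d) in {"scene":(120,260,240,420),"top":(110,270,190,390)}.items():
    im=bot.read_camera(n)[a:b,c:d,::-1]; cv2.imwrite(f"pics/{n}9.png",cv2.resize(im,None,fx=4,fy=3.7 if n=="top" else 4,interpolation=cv2.INTER_CUBIC))
E
```

```text
time: 16.88
tcp_pos: [580.1, -92.9, 287.5]
eef_rot: [0.04, 0.926, 0.375, 0.031]
wrist_force: [-0.5, 1.2, -0.3]
gripper_width: -0.3
t 16.88 tip_b [  42.8 -122.5  273.8] F [-0.5  1.2 -0.3] w -0.3 tilt 44.2 q [-0.29  0.41  0.2  -0.76 -1.54  0.3 ]
```

View pics/scene9.png

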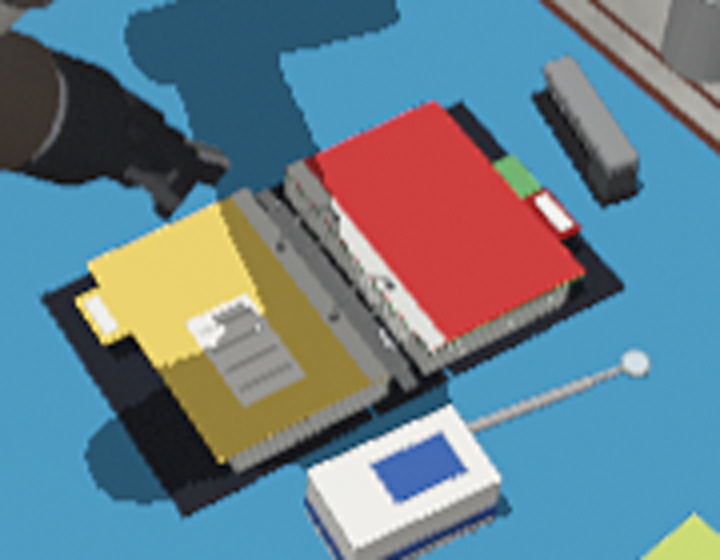

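View pics/top9.png

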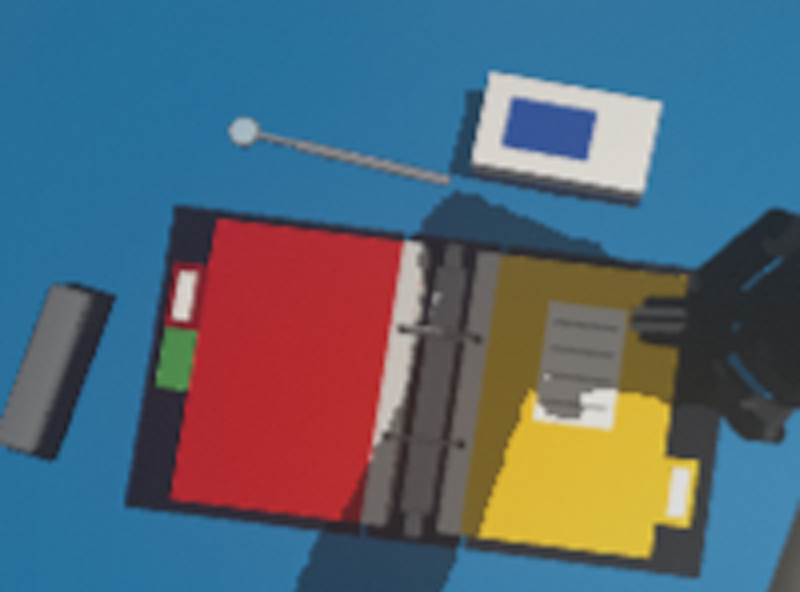

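The red divider now lies over the green one, with its tab at (552,212) in the scene crop, and the yellow one is flat on the right. I'll check both angles against the projection.

```bash
python3 - <<'E'
from h import *
x,y,a=np.load("pose.npy")
print("seen red corners scene (434,100),(585,270)")
for th in (2.95,3.06,3.14):
    p=proj("scene",b2w([leaf(-106,166,th),leaf(106,166,th)],x,y,a)); print(th,((p-[240,120])*4).round(0).tolist())
    p=proj("top",b2w([leaf(-106,166,th),leaf(106,166,th)],x,y,a)); print("  top",((p-[190,110])*[4,3.7]).round(0).tolist(),"seen (170,498),(216,218)")
for z in (32,46):
    print("yellow",z,((proj("scene",b2w([[-106,-166,z],[106,-166,z]],x,y,a))-[240,120])*4).round(0).tolist(),"seen (88,265),(220,460)")
E
```

```text
seen red corners scene (434,100),(585,270)
2.95 [[430.0, 75.0], [584.0, 248.0]]
  top [[162.0, 501.0], [209.0, 212.0]] seen (170,498),(216,218)
3.06 [[431.0, 88.0], [583.0, 260.0]]
  top [[165.0, 500.0], [211.0, 216.0]] seen (170,498),(216,218)
3.14 [[430.0, 99.0], [582.0, 270.0]]
  top [[169.0, 499.0], [214.0, 219.0]] seen (170,498),(216,218)
yellow 32 [[83.0, 265.0], [218.0, 462.0]] seen (88,265),(220,460)
yellow 46 [[81.0, 254.0], [217.0, 452.0]] seen (88,265),(220,460)
```

The corners match 3.14 rad for red and flat for yellow. Handing in.

```bash
python3 - <<'E'
from workcell import bot
print(bot.sign_off()); print(bot.sense()["time"])
E
```

```text
the job is handed in; nothing more can be done
None
the job is handed in; nothing more can be done
```

I turned the red divider over the rings with the closed fingertips: up from under its tab, past upright, then down in small steps until it met the left stop. I handed the job in at about 17 s; the limit is 48 s.

- **Red divider:** in the last pictures its outer corners match flat (3.14 rad) to about 1 px in both cameras. It took about 9 N of wrist force at the stop. Before that the readings stayed within about 3 N.
- **Yellow divider:** its corners match lying flat on the right.
- **Other things on the table:** the carton, mirror and stapler look unmoved. The last pictures were cropped, so I did not check the tray, syringe, pot or bottle at the end, though the arm's path kept clear of them.
- **Robot:** the fingers were withdrawn and touching nothing at hand-in, well above the binder.

No check failed or disagreed. I could not read the divider's speed directly, but I kept it to about 0.6 rad/s by the size of the steps.

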